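# Dock the sample tray and load the reagent bottle

### The arm

A 6-joint arm with a two-finger parallel gripper is mounted at the origin on a cart in front of the work surface, level with it; the furniture and walls round the work are solid. World frame = base frame: x ahead of the robot, y to its left, z up, the work surface at z = 0. Lengths are in m, angles in rad, forces in N, time in s.
With the tool pointing down it reaches from about 0.375 to 0.9 m from the base axis. Payload 3.1 kg.
Tool frame: the origin (TCP) lies at the centre of the arm's flange, where the gripper is bolted on; the fingertips stand 182 mm ahead of it and the grasp point (between the pads) lies 164 mm ahead of it; z points along the fingers, y is the line along which they close (so a half turn about z gives the same grasp; the last joint's range is limited). The gripper opens to 87 mm and grips with 3 to 60 N. Pads are 19 mm wide; open, the fingers measure 117 mm over their backs; the gripper's body (75 mm by 190 mm) begins 51 mm behind the grasp point.
Start: joints at [-1.387, 0.527, 1.433, -0, 1.181, -0.178], TCP at [0.221, -0.585, 0.405] pointing down, gripper open.
Joint ranges: [-3.08, 3.08], [-0.75, 2.2], [0.22, 2.44], [-1.43, 4.57], [0, 2.65], [-2.85, 2.85]. Speed limits (rad/s): [2.79, 2.79, 3.14, 3.14, 3.14, 3.14].

### API

Orientations are given as a 3x3 rotation matrix whose columns are the frame's x, y, z axes.
In Python, from cell import manip gives the robot as it stands.
- The arm moves only by the tool servo_tool, never from a script. Its argument "deltas" is a list that holds one entry, the list of rows, each a list of 5 numbers: the shift along the tool's x, y, z in m, then the turn about the tool's z in degrees, then the finger opening in m, from 0 to 0.087. A call has 1 to 12 rows; each row is the pose to reach, as a shift and turn from the pose commanded when the call began, along the tool's axes at that moment; what a row does not reach only later rows make up. A row lasts 1/10 s, in which the tool goes at most 50 mm and 8.59 degrees, less where a joint would pass 70% of its speed; a pose out of reach is approached as far as the arm can. A call with a gripper value outside its range is refused whole. The fingers move at their own pace and stop on an object; "newtons" is the grip in N (left out, the last holds). Time passes only in rows, so rows that repeat a pose let the fingers close. It gives the time, the measured TCP pose, the force, the opening and the grip force at its end, in the units of the state.
- manip.observe(): the state, without advancing time (a new reading comes with each control period).
- manip.grab_frame(name): name is "scene" or "top" or "wrist"; returns the picture (384x512x3 uint8, red, green, blue); there is no depth.
- manip.calibration(name): a dict with "vertical_fov" (degrees; the focal length in pixels is half the picture's height over the tangent of half this angle, whatever the lens; pixels are square), "cx", "cy" (the principal point, pixels), "dist_coeffs" ([k1, k2, p1, p2, k3] as OpenCV has them; the pictures are not rectified), "R" (3x3) and "t" (3): a world point X has camera coordinates R X + t. Camera axes: x right, y down, z forward; pixel columns grow to the right and rows downward; lengths in m; the calibration is good to about 2 mm. A picture is of the moment at which its call begins: read the wrist's pose just before it. calibration takes no time and is no camera call; for the wrist camera it gives the pose at the moment of the call.
- manip.close_job(): hands the job in; it is judged then, once.
The state is a dict: "time_s": time; "joint_positions": joint angles; "joint_velocities": joint speeds; "tau": joint torques, N m; "tcp_pos": TCP position; "ee_rot": TCP orientation; "contact_force": force on the tool from outside, world axes, zero at the start; "moment": the same for the moment, N m; "width": opening from 0.0 (shut) to 1.0 (fully open); "grip_force": force on a finger pad.
Only numpy, scipy, OpenCV 4.12 (cv2) and the standard library are available. Lean on these libraries where they do the work, as an engineer would, in place of code of your own. Each camera call takes 0.05 s, during which the arm holds its last target. There are 200 camera calls.

### The job

Hook the open fingertips behind the steel lip on the far edge of the sample tray and drag the tray gently towards you along the bench into the loading bay, until its front is felt to sit flat against the stop there; never press on it with the fingers harder than about 15 N. Then stand the loose brown bottle from the right-hand part of the bench in the tray's empty middle well, right down to the bottom, leaving the tray seated against the stop. Do not lift or tip the tray, leave its two short vials in their wells, and do not disturb the petri dish, the beaker and the white bottle nearby.

Things in the scene. Friction and masses are not known exactly. Their poses are not given: they have to be found in the camera images.
- tray: loose grey plastic tray, 104 (x) x 120 (y) mm, deck 36 mm high, 0.45 to 0.8 kg, needs 2.5 to 8 N to slide; origin: centre of its underside; -x is its front (to the stop), +x its far edge. Three wells 24 mm deep at x = -10 mm: y = +43 and -43 mm hold short vials (27 mm above the deck), y = 0 (42 mm wide) is empty. Starts beyond the bay's mouth, up to 18 mm off its axis and 0.18 rad askew.
- tray_lip: steel lip fixed along the tray's far edge: an upright plate 4 mm thick (x, centred on this origin), 120 mm wide (y), from the bench up to 44 mm; origin at its foot, 50 mm from the tray's origin along the tray's +x. Axes as the tray's. The bench behind it is free for both open fingertips.
- bay: fixed aluminium loading bay: two cheeks 24 mm high, 126 mm apart inside (3 mm clear each side of the tray), from 30 mm in front (-x) of the origin to 62 mm behind, then flaring to 162 mm at 88 mm. Origin on the bench midway between the cheeks; +x points out of the mouth, away from the robot. The seated tray's origin lies 40 to 80 mm along +x, as the stop is set; its lip stays clear of the cheeks.
- seat_pin (a joint): brass sensing pin in the stop's face, m: 0 = free, 4 mm proud; pressed in by the tray's front (0.5 N spring, cannot move the tray); 0.004 = tray flat on the stop. The stop is a rigid steel block across the bay, 80 mm wide, 28 mm high, two black thumb screws on top; its face stands -12 to +28 mm along +x from the bay's origin, clamped by hand: NOT reported, to be felt (or seen).
- well (a point): centre of the mouth of the tray's empty middle well, at deck height (36 mm above the tray's underside); moves with the tray
- well_floor (a point): centre of the floor of the empty middle well, 12 mm above the tray's underside; a bottle standing in the well has its origin here
- brown_bottle: small round brown glass bottle with a grey ribbed cap, 38 mm diameter, 78 mm tall, about 55 g, loose on the bench to the right; origin: centre of its underside, z up. Cap 25 mm in diameter, from 58 to 78 mm: grip it there. Between it and the bay stands the spectrophotometer (front face at x = 0.485, y from -0.31 to 0.03, up to 0.29 m high): carry the bottle round in front of it.
- short_vial_left: short capped vial, 20 mm diameter, 51 mm tall, standing in the tray's +y well; origin: centre of its underside
- short_vial_right: the same kind of vial in the tray's -y well; origin: centre of its underside
- petri_dish: bystander: petri dish, 62 mm across, 15 mm high, on the bench right of the bay; origin: centre of its underside
- beaker: bystander: glass beaker, 72 mm across, 92 mm tall, left of the bay; origin: centre of its underside
- reagent_bottle: bystander: small white bottle with a red cap, 47 mm across, 95 mm tall, in front of the spectrophotometer; origin: centre of its underside
Not all that is in view belongs to the job. There is more than one size of the bay; the one meant has the size given above.

How it is judged:
By the outcome, as a careful person would: the job done as asked, in the order asked, and still so for the second after the job is handed in, with the robot touching nothing.
It also fails if it takes over 72 s, if anything falls off the work surface, if the arm or the gripper's body presses on something with over 40 N, if the wrist force passes 120 N, or if a joint passes its speed limit or range.

## Working session

There is one attempt and no reset: what is moved stays moved. The work goes in short steps, Python scripts to look and compute and a tool call to move; the robot and the scene stay as the last step left them, time stands still between calls to the robot, and variables do not carry over. Pictures are saved under pics/ and viewed, at most 10 in all, crops included, and the job is handed in when it is done.

Besides the shell and the picture viewer there is one more tool, called by a JSON object that holds its "fn" and its "kwargs", one argument or row to a line. servo_tool: Moves the arm, as the interface text tells. Its arguments: {"type":"object","properties":{"deltas":{"type":"array"},"newtons":{"type":"number"}},"required":["deltas"]}

```bash
mkdir -p pics; ls; python3 - <<'E'
from cell import manip
import cv2,numpy as np
s=manip.observe();print({k:np.round(v,3).tolist() for k,v in s.items()})
for n in ("scene","top"):
    im=manip.grab_frame(n);cv2.imwrite(f"pics/{n}0.png",im[:,:,::-1])
    c=manip.calibration(n);print(n,{k:np.round(v,4).tolist() for k,v in c.items()})
a=cv2.imread("pics/top0.png");cv2.imwrite("pics/top0b.png",cv2.resize(a,(800,600),interpolation=cv2.INTER_CUBIC))
E
```

```text
pics
{'time_s': 0.0, 'joint_positions': [-1.388, 0.528, 1.434, -0.0, 1.181, -0.178], 'joint_velocities': [0.001, -0.0, 0.002, -0.0, -0.0, -0.001], 'tau': [-0.0, -44.005, -17.659, 0.063, 0.058, -0.0], 'tcp_pos': [0.221, -0.584, 0.404], 'ee_rot': [[0.935, 0.354, -0.0], [0.354, -0.935, 0.002], [0.0, -0.002, -1.0]], 'contact_force': [-0.301, 0.345, 0.088], 'moment': [0.025, 0.04, -0.033], 'grip_force': 0.0, 'width': 0.999}
scene {'vertical_fov': 51.2388, 'cx': 261.1672, 'cy': 191.0482, 'dist_coeffs': [-0.0221, 0.0, 0.0, 0.0, 0.0], 'R': [[-0.8174, -0.576, -0.0034], [-0.2983, 0.4284, -0.853], [0.4928, -0.6962, -0.522]], 't': [0.5125, 0.1934, 1.1757]}
top {'vertical_fov': 57.5919, 'cx': 255.5784, 'cy': 188.5844, 'dist_coeffs': [-0.0915, 0.0, 0.0, 0.0, 0.0], 'R': [[-0.0289, -0.9991, -0.0313], [-0.9982, 0.0305, -0.0521], [0.053, 0.0297, -0.9982]], 't': [0.1101, 0.5591, 1.1642]}
```

View pics/top0b.png

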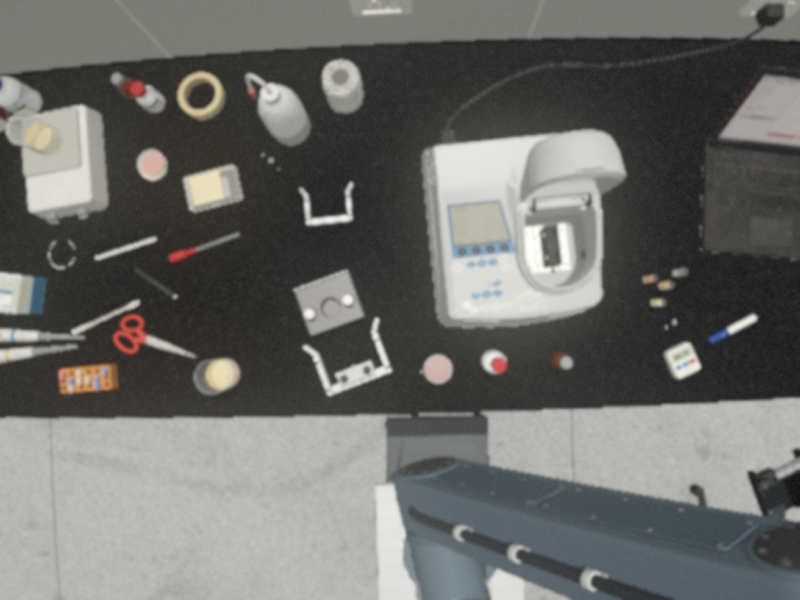

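View pics/scene0.png

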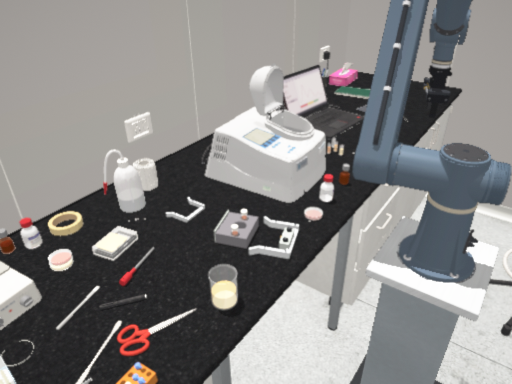

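Top view (800x600 scale): the tray is at (328,302) with its lip on the upper edge, and the loading bay with the black screws is at (347,370). A smaller bay-like decoy is at (328,205). The loose brown bottle is at (562,360), the white bottle at (494,362), the petri dish at (437,368) and the beaker at (216,376). The scene view agrees: brown bottle (345,174), another brown bottle far left (6,243), which is not on the right.

```bash
cat > h.py <<'E'
import cv2,numpy as np
from cell import manip
def cam(n):
    c=manip.calibration(n);f=192/np.tan(np.radians(c["vertical_fov"])/2)
    K=np.array([[f,0,c["cx"]],[0,f,c["cy"]],[0,0,1]]);return K,np.array(c["dist_coeffs"],float),np.array(c["R"]),np.array(c["t"])
def ray(n,px,z,c=None):
    K,d,R,t=c or cam(n)
    p=cv2.undistortPoints(np.array(px,float).reshape(-1,1,2),K,d).reshape(-1,2)
    D=np.c_[p,np.ones(len(p))]@R;C=-R.T@t
    return C+D*((z-C[2])/D[:,2])[:,None]
def proj(n,X,c=None):
    K,d,R,t=c or cam(n)
    return cv2.projectPoints(np.array(X,float).reshape(-1,1,3),cv2.Rodrigues(R)[0],t,K,d)[0].reshape(-1,2)
E
python3 - <<'E'
from h import *
im=cv2.imread("pics/top0.png")
x0,y0,x1,y1=180,160,380,260
cr=cv2.resize(im[y0:y1,x0:x1],(800,400),interpolation=cv2.INTER_CUBIC);cv2.imwrite("pics/crop1.png",cr)
g=cv2.cvtColor(im,cv2.COLOR_BGR2GRAY)
m=(g>75).astype(np.uint8)
n,l,st,ce=cv2.connectedComponentsWithStats(m)
for i in range(1,n):
    x,y,w,h,a=st[i]
    if a>60 and 180<ce[i][0]<380 and 160<ce[i][1]<260:
        c=cv2.findContours((l==i).astype(np.uint8),cv2.RETR_EXTERNAL,cv2.CHAIN_APPROX_NONE)[0][0]
        r=cv2.minAreaRect(c);b=cv2.boxPoints(r)
        print(st[i],np.round(ce[i],1),np.round(b,1).tolist(),np.round(ray("top",b,0.036)[:,:2],3).tolist())
E
```

```text
[ 187  172   47   43 1316] [210.2 193.1] [[186.0, 183.5], [222.5, 170.39999389648438], [234.1999969482422, 202.6999969482422], [197.60000610351562, 215.8000030517578]] [[0.585, 0.326], [0.625, 0.202], [0.516, 0.165], [0.476, 0.289]]
[193 202  59  53 972] [225.4 234.2] [[192.10000610351562, 220.6999969482422], [242.3000030517578, 201.10000610351562], [256.20001220703125, 236.60000610351562], [206.0, 256.29998779296875]] [[0.46, 0.308], [0.521, 0.138], [0.402, 0.096], [0.341, 0.264]]
[307 223  19  17 259] [315.8 231. ] [[307.0, 223.0], [325.0, 223.0], [325.0, 239.0], [307.0, 239.0]] [[0.442, -0.074], [0.44, -0.133], [0.388, -0.131], [0.39, -0.072]]
[268 226  23  21 357] [279.6 235.8] [[265.70001220703125, 238.5], [276.8999938964844, 221.60000610351562], [294.20001220703125, 233.1999969482422], [283.0, 250.0]] [[0.395, 0.064], [0.45, 0.025], [0.41, -0.03], [0.356, 0.008]]
[356 226  11  11  99] [361. 231.] [[356.0, 226.0], [366.0, 226.0], [366.0, 236.0], [356.0, 236.0]] [[0.427, -0.235], [0.426, -0.269], [0.393, -0.267], [0.394, -0.234]]
```

View pics/crop1.png

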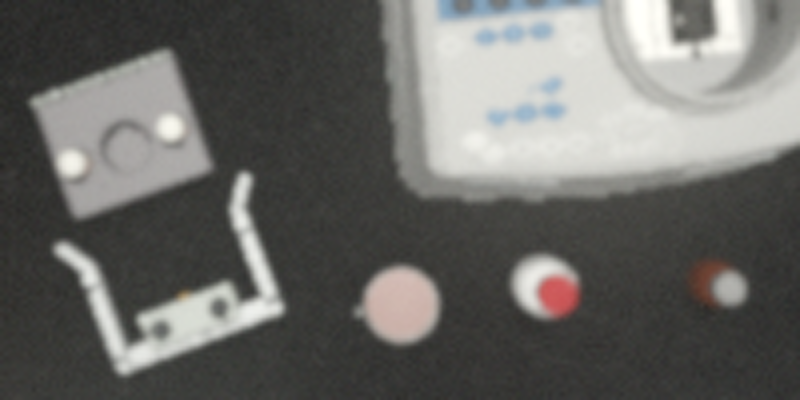

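The crop shows the tray with its lip at (100,75), vials at (72,163) and (170,128), and the empty well at (127,147). The bay cheeks run (92,278)-(122,362) and (238,212)-(273,300), with flare tips at (62,247) and (245,177). The stop face runs (138,318)-(232,283), with the brass pin at (184,296). The brown bottle's grey cap is at (730,289), and it is the only brown bottle on the right.

```bash
python3 - <<'E'
from h import *
f=lambda p,z:np.round(ray("top",np.array(p)/4+[180-.375,160-.375],z)[:,:2],4)
print("cheeks",f([[88,272],[120,362],[238,212],[273,300]],.024).tolist())
print("flare",f([[62,247],[245,177]],.024).tolist())
print("backbar",f([[120,370],[283,308]],.024).tolist())
print("stop",f([[138,318],[232,283]],.028).tolist())
print("pin",f([[184,296]],.015).tolist())
print("tray deck corners front",f([[78,220],[213,168]],.036).tolist(),"lip top",f([[30,102],[170,50]],.044).tolist())
print("vials",f([[72,163],[170,128]],.063).tolist(),"well",f([[127,147]],.036).tolist())
print("bottle",f([[730,289]],.078).tolist())
print("petri",f([[402,305]],.015).tolist(),"white",f([[559,296]],.095).tolist())
im=cv2.imread("pics/scene0.png")
hsv=cv2.cvtColor(im,cv2.COLOR_BGR2HSV)
print("bottle scene",proj("scene",[[.404,-.235,.078],[.404,-.235,0]]).tolist())
print(proj("scene",[[.601,.257,.044]]).tolist())
E
```

```text
cheeks [[0.4358, 0.2786], [0.3598, 0.2534], [0.4828, 0.1507], [0.4085, 0.1234]]
flare [[0.4573, 0.3002], [0.5119, 0.144]]
backbar [[0.3531, 0.2536], [0.4016, 0.1152]]
stop [[0.3966, 0.2366], [0.4238, 0.157]]
pin [[0.4131, 0.199]]
tray deck corners front [[0.4799, 0.2837], [0.52, 0.1696]] lip top [[0.5792, 0.3205], [0.6188, 0.2021]]
vials [[0.5269, 0.2824], [0.5531, 0.2013]] well [[0.5396, 0.2411]]
bottle [[0.4105, -0.2437]]
petri [[0.4007, 0.0156]] white [[0.4108, -0.1045]]
bottle scene [[345.9031867649086, 165.8786586163303], [343.7411089655975, 183.84062834569926]]
[[221.13861756419269, 218.38907083197685]]
```

```bash
cat >> h.py <<'E'
def go(*pts,yaw=None,R=None,p=None):
    s=manip.observe();R=np.array(s["ee_rot"]);p=np.array(s["tcp_pos"])
    for q in pts: print(q,"->",np.round(R.T@(np.array(q)-p),4).tolist())
    y=np.arctan2(R[1,0],R[0,0]);print("pos",p.round(4),"yaw",round(y,4),"turn",None if yaw is None else round(np.degrees(y-yaw),2),"F",np.round(s["contact_force"],1),"t",s["time_s"],"w",s["width"])
E
python3 - <<'E'
from h import *
im=cv2.imread("pics/top0.png");g=cv2.cvtColor(im,cv2.COLOR_BGR2GRAY)
c=np.array([[139,239]])
print("beaker", ray("top",c,.092),ray("top",c,.03))
go([.26,-.5,.52],[.385,-.25,.52],[.40,0,.52],[.45,.15,.5],[.62,.27,.42],yaw=.333)
E
```

```text
beaker [[0.40751239 0.47028847 0.092     ]] [[0.40233769 0.49345129 0.03      ]]
[0.26, -0.5, 0.52] -> [0.0662, -0.0653, -0.116]
[0.385, -0.25, 0.52] -> [0.2715, -0.2548, -0.1155]
[0.4, 0, 0.52] -> [0.3741, -0.4833, -0.1151]
[0.45, 0.15, 0.5] -> [0.4739, -0.6059, -0.0948]
[0.62, 0.27, 0.42] -> [0.6753, -0.6578, -0.0146]
pos [ 0.2212 -0.5842  0.4039] yaw 0.3618 turn 1.65 F [-0.1  0.7 -0.4] t 0.1 w 0.998850539332392
```

{"fn": "servo_tool", "kwargs": {
  "deltas": [
    [[0.03, -0.03, -0.05, 0, 0.087], [0.066, -0.065, -0.1, 0, 0.087], [0.1, -0.1, -0.115, 0, 0.087], [0.135, -0.135, -0.115, 0, 0.087], [0.17, -0.17, -0.115, 0, 0.087], [0.205, -0.205, -0.115, 0, 0.087], [0.24, -0.235, -0.115, 0, 0.087], [0.27, -0.265, -0.115, 0, 0.087], [0.29, -0.305, -0.115, 0, 0.087], [0.31, -0.345, -0.115, 0, 0.087], [0.33, -0.39, -0.115, 0, 0.087], [0.35, -0.43, -0.115, 0, 0.087]]
  ]
}}

```text
time_s: 1.3
tcp_pos: [0.3957, -0.0576, 0.5195]
ee_rot: [[0.935, 0.353, -0.0], [0.353, -0.935, 0.0], [-0.0, -0.0, -1.0]]
contact_force: [1.6, -0.5, -0.1]
width: 0.999
grip_force: 0.0
```

```bash
python3 -c "
from h import *
go([.40,0,.52],[.45,.15,.5],[.54,.24,.42],[.60,.27,.40],yaw=.333)"
```

```text
[0.4, 0, 0.52] -> [0.0244, -0.0524, -0.0004]
[0.45, 0.15, 0.5] -> [0.1242, -0.1751, 0.0196]
[0.54, 0.24, 0.42] -> [0.2402, -0.2274, 0.0996]
[0.6, 0.27, 0.4] -> [0.3069, -0.2343, 0.1196]
pos [ 0.3957 -0.0576  0.5195] yaw 0.3612 turn 1.62 F [ 1.6 -0.5 -0.1] t 1.3 w 0.9991401028147838
```

{"fn": "servo_tool", "kwargs": {
  "deltas": [
    [[0.025, -0.043, 0, 0, 0.087], [0.05, -0.085, 0, 0, 0.087], [0.085, -0.12, 0.005, 0, 0.087], [0.12, -0.155, 0.02, 0, 0.087], [0.155, -0.185, 0.035, 0, 0.087], [0.19, -0.21, 0.055, 0.5, 0.087], [0.225, -0.225, 0.08, 1, 0.087], [0.265, -0.23, 0.105, 1.6, 0.087], [0.3, -0.235, 0.12, 1.6, 0.087], [0.307, -0.235, 0.12, 1.6, 0.087], [0.307, -0.235, 0.12, 1.6, 0.087]]
  ]
}}

```text
time_s: 2.4
tcp_pos: [0.6008, 0.269, 0.3983]
ee_rot: [[0.945, 0.328, -0.002], [0.328, -0.945, -0.001], [-0.002, -0.0, -1.0]]
contact_force: [1.2, -0.1, -0.3]
width: 1.0
grip_force: 0.0
```

```bash
python3 -c "
from h import *
c=cam('wrist');im=manip.grab_frame('wrist');cv2.imwrite('pics/w1.png',im[:,:,::-1])
np.save('w1c.npy',np.array(c,dtype=object),allow_pickle=True)
go(yaw=.333);print(-c[2].T@c[3])"
```

```text
pos [0.6    0.2686 0.3993] yaw 0.334 turn 0.06 F [-0.2  0.   0.1] t 2.45 w 1.0006596130475145
[0.67194287 0.29498247 0.37805358]
```

View pics/w1.png

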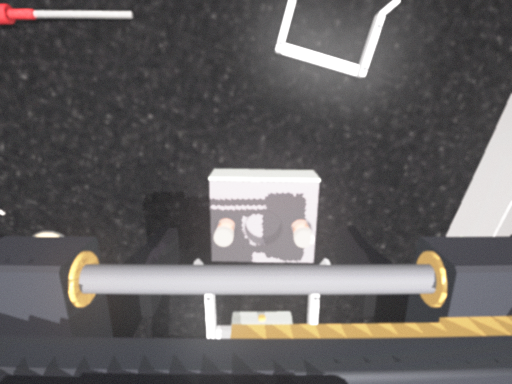

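The wrist view looks down on the tray with the lip at the top: its back face runs from the foot at row 170 to the top at about row 178, columns 210-319. The vials are at (224,233) and (302,233), and the bay cheek mouths at (198,263) and (325,263). The decoy bay is at the top, (325,40).

```bash
python3 -c "
from h import *
c=tuple(np.load('w1c.npy',allow_pickle=True))
im=cv2.imread('pics/w1.png');g=cv2.cvtColor(im,cv2.COLOR_BGR2GRAY)
for x in (225,265,305): print(x,g[164:190,x].tolist())
for y in (172,185,200): print(y,[int(v) for v in g[y,202:218]],[int(v) for v in g[y,310:326]])
yaw=.333;u=np.array([np.cos(yaw),np.sin(yaw)]);v=np.array([-u[1],u[0]])
def q(n,P,z):
  r=ray('w',P,z,c)[:,:2];print(n,np.round(r@np.array([u,v]).T,4).tolist(),np.round(r,4).tolist())
q('foot',[[210,170],[319,170]],0);q('top',[[208,179],[321,179]],.044)
q('deckfront',[[211,263],[314,263]],.036);q('vialtops',[[223,240],[303,240]],.063)
q('cheeks inner',[[215,300],[308,300]],.024);q('pin',[[262,318]],.012);q('stopedge',[[233,312],[292,312]],.028)
"
```

```text
225 [69, 68, 73, 92, 149, 214, 233, 236, 236, 235, 236, 237, 249, 255, 255, 255, 254, 245, 243, 244, 245, 244, 244, 245, 244, 244]
265 [80, 77, 75, 82, 110, 165, 221, 234, 236, 235, 236, 237, 239, 253, 255, 255, 255, 254, 249, 246, 246, 246, 245, 246, 245, 245]
305 [76, 75, 78, 77, 84, 138, 202, 232, 234, 234, 236, 236, 237, 250, 255, 255, 255, 255, 251, 246, 246, 246, 244, 246, 246, 245]
172 [73, 75, 73, 72, 74, 77, 73, 86, 108, 158, 211, 232, 233, 234, 235, 235] [236, 235, 234, 231, 209, 165, 118, 85, 77, 77, 77, 75, 73, 75, 72, 76]
185 [74, 73, 70, 68, 74, 77, 111, 183, 235, 243, 245, 244, 243, 245, 244, 244] [246, 246, 245, 247, 246, 247, 246, 244, 227, 160, 98, 88, 91, 102, 100, 91]
200 [68, 68, 64, 66, 61, 66, 72, 103, 135, 157, 154, 152, 155, 165, 162, 168] [244, 244, 244, 244, 244, 245, 242, 225, 156, 103, 100, 98, 98, 97, 90, 87]
foot [[0.6486, 0.1158], [0.649, -0.0148]] [[0.5752, 0.3215], [0.6182, 0.1982]]
top [[0.6485, 0.1117], [0.6488, -0.0089]] [[0.5763, 0.3176], [0.6161, 0.2037]]
deckfront [[0.5441, 0.1137], [0.5444, -0.0083]] [[0.4771, 0.2853], [0.5172, 0.1701]]
vialtops [[0.5863, 0.0955], [0.5866, 0.0103]] [[0.5229, 0.2819], [0.551, 0.2014]]
cheeks inner [[0.4848, 0.1126], [0.4851, -0.0059]] [[0.4214, 0.2649], [0.4604, 0.153]]
pin [[0.4486, 0.0523]] [[0.4068, 0.1961]]
stopedge [[0.4699, 0.0897], [0.4701, 0.0144]] [[0.4148, 0.2384], [0.4395, 0.1673]]
```

{"fn": "servo_tool", "kwargs": {
  "deltas": [
    [[0.02, 0.006, 0.04, 0, 0.087], [0.02, 0.006, 0.08, 0, 0.087], [0.02, 0.006, 0.12, 0, 0.087], [0.02, 0.006, 0.15, 0, 0.087], [0.02, 0.006, 0.17, 0, 0.087], [0.02, 0.006, 0.185, 0, 0.087], [0.02, 0.006, 0.195, 0, 0.087], [0.02, 0.006, 0.201, 0, 0.087], [0.02, 0.006, 0.201, 0, 0.087]]
  ]
}}

```text
time_s: 3.35
tcp_pos: [0.621, 0.2696, 0.199]
ee_rot: [[0.945, 0.328, 0.0], [0.328, -0.945, 0.0], [0.0, 0.0, -1.0]]
contact_force: [-0.0, -1.4, 1.0]
width: 1.0
grip_force: 0.0
```

```bash
python3 -c "
from h import *
go([.6209,.2698,.198],yaw=.333)"
```

```text
[0.6209, 0.2698, 0.198] -> [-0.0, -0.0003, 0.001]
pos [0.621  0.2696 0.199 ] yaw 0.3338 turn 0.05 F [-0.  -1.4  1. ] t 3.35 w 0.9998585889433175
```

{"fn": "servo_tool", "kwargs": {
  "deltas": [
    [[-0.003, 0, 0, 0, 0.087], [-0.006, 0, 0, 0, 0.087], [-0.008, 0, 0, 0, 0.087], [-0.01, 0, 0, 0, 0.087], [-0.012, 0, 0, 0, 0.087], [-0.0135, 0, 0, 0, 0.087], [-0.015, 0, 0, 0, 0.087], [-0.0165, 0, 0, 0, 0.087], [-0.018, 0, 0, 0, 0.087], [-0.0195, 0, 0, 0, 0.087], [-0.021, 0, 0, 0, 0.087], [-0.0225, 0, 0, 0, 0.087]]
  ]
}}

```text
time_s: 4.55
tcp_pos: [0.6001, 0.2622, 0.199]
ee_rot: [[0.945, 0.328, 0.001], [0.328, -0.945, 0.0], [0.001, 0.0, -1.0]]
contact_force: [3.0, 0.9, 0.2]
width: 0.997
grip_force: 1.6
```

{"fn": "servo_tool", "kwargs": {
  "deltas": [
    [[-0.0025, 0, 0, 0, 0.087], [-0.005, 0, 0, 0, 0.087], [-0.0075, 0, 0, 0, 0.087], [-0.01, 0, 0, 0, 0.087], [-0.0125, 0, 0, 0, 0.087], [-0.015, 0, 0, 0, 0.087], [-0.0175, 0, 0, 0, 0.087], [-0.02, 0, 0, 0, 0.087], [-0.0225, 0, 0, 0, 0.087], [-0.025, 0, 0, 0, 0.087], [-0.0275, 0, 0, 0, 0.087], [-0.03, 0, 0, 0, 0.087]]
  ]
}}

```text
time_s: 5.75
tcp_pos: [0.5716, 0.2524, 0.199]
ee_rot: [[0.945, 0.328, 0.001], [0.328, -0.945, 0.0], [0.001, 0.0, -1.0]]
contact_force: [5.3, 0.7, 4.2]
width: 0.998
grip_force: 2.5
```

{"fn": "servo_tool", "kwargs": {
  "deltas": [
    [[-0.0025, 0, 0, 0, 0.087], [-0.005, 0, 0, 0, 0.087], [-0.0075, 0, 0, 0, 0.087], [-0.01, 0, 0, 0, 0.087], [-0.0125, 0, 0, 0, 0.087], [-0.015, 0, 0, 0, 0.087], [-0.0175, 0, 0, 0, 0.087], [-0.02, 0, 0, 0, 0.087], [-0.0225, 0, 0, 0, 0.087], [-0.025, 0, 0, 0, 0.087]]
  ]
}}

```text
time_s: 6.75
tcp_pos: [0.5476, 0.2442, 0.1987]
ee_rot: [[0.945, 0.328, -0.0], [0.328, -0.945, -0.0], [-0.0, -0.0, -1.0]]
contact_force: [4.0, 1.2, 3.1]
width: 0.999
grip_force: 2.2
```

```bash
python3 -c "
from h import *
for n in('top','scene'):
  im=manip.grab_frame(n);cv2.imwrite('pics/d_%s.png'%n,im[:,:,::-1])
im=cv2.imread('pics/d_scene.png');cv2.imwrite('pics/d1.png',cv2.resize(im[180:280,190:320],(780,600),interpolation=cv2.INTER_CUBIC))
go(yaw=.333)"
```

```text
pos [0.5472 0.2441 0.1985] yaw 0.334 turn 0.06 F [3.4 1.5 2.9] t 6.85 w 0.9961472532955319
```

View pics/d1.png

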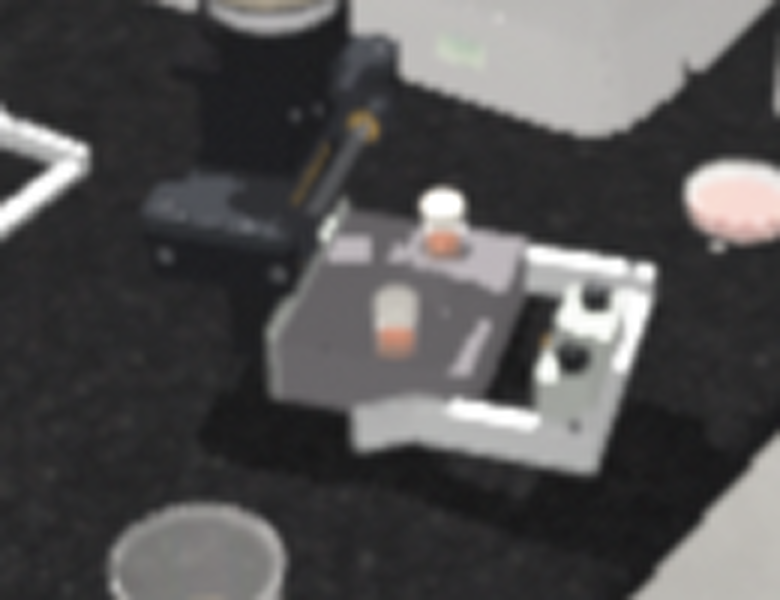

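The drag view shows the tray flat between the cheeks, both vials upright in their wells, with about 30 mm left to the stop at (570,350) and the pin at (545,340). I'll continue gently.

{"fn": "servo_tool", "kwargs": {
  "deltas": [
    [[-0.002, 0, 0, 0, 0.087], [-0.004, 0, 0, 0, 0.087], [-0.006, 0, 0, 0, 0.087], [-0.008, 0, 0, 0, 0.087], [-0.01, 0, 0, 0, 0.087], [-0.012, 0, 0, 0, 0.087], [-0.014, 0, 0, 0, 0.087], [-0.016, 0, 0, 0, 0.087], [-0.018, 0, 0, 0, 0.087], [-0.02, 0, 0, 0, 0.087], [-0.022, 0, 0, 0, 0.087], [-0.023, 0, 0, 0, 0.087]]
  ]
}}

```text
time_s: 8.05
tcp_pos: [0.5256, 0.2366, 0.1986]
ee_rot: [[0.945, 0.328, -0.001], [0.328, -0.945, -0.0], [-0.001, -0.0, -1.0]]
contact_force: [1.9, -0.2, 0.1]
width: 1.005
grip_force: 1.2
```

{"fn": "servo_tool", "kwargs": {
  "deltas": [
    [[-0.0005, 0, 0, 0, 0.087], [-0.001, 0, 0, 0, 0.087], [-0.0015, 0, 0, 0, 0.087], [-0.002, 0, 0, 0, 0.087]]
  ]
}}

```text
time_s: 8.45
tcp_pos: [0.524, 0.236, 0.1986]
ee_rot: [[0.945, 0.328, -0.001], [0.328, -0.945, -0.0], [-0.001, -0.0, -1.0]]
contact_force: [2.8, 0.7, -1.1]
width: 1.002
grip_force: 1.0
```

{"fn": "servo_tool", "kwargs": {
  "deltas": [
    [[-0.0005, 0, 0, 0, 0.087], [-0.001, 0, 0, 0, 0.087], [-0.0015, 0, 0, 0, 0.087], [-0.002, 0, 0, 0, 0.087]]
  ]
}}

```text
time_s: 8.85
tcp_pos: [0.5224, 0.2354, 0.1988]
ee_rot: [[0.945, 0.328, 0.0], [0.328, -0.945, 0.0], [0.0, -0.0, -1.0]]
contact_force: [2.0, 0.8, -1.9]
width: 1.002
grip_force: 1.1
```

{"fn": "servo_tool", "kwargs": {
  "deltas": [
    [[-0.0005, 0, 0, 0, 0.087], [-0.001, 0, 0, 0, 0.087], [-0.0015, 0, 0, 0, 0.087]]
  ]
}}

```text
time_s: 9.15
tcp_pos: [0.5209, 0.2349, 0.1988]
ee_rot: [[0.945, 0.328, 0.0], [0.328, -0.945, 0.0], [0.0, -0.0, -1.0]]
contact_force: [2.3, 1.8, -1.8]
width: 1.002
grip_force: 1.2
```

{"fn": "servo_tool", "kwargs": {
  "deltas": [
    [[-0.0005, 0, 0, 0, 0.087], [-0.001, 0, 0, 0, 0.087], [-0.001, 0, 0, 0, 0.087]]
  ]
}}

```text
time_s: 9.45
tcp_pos: [0.5199, 0.2345, 0.1988]
ee_rot: [[0.945, 0.328, -0.0], [0.328, -0.945, -0.0], [-0.0, -0.0, -1.0]]
contact_force: [2.5, 0.8, -1.7]
width: 0.999
grip_force: 1.1
```

{"fn": "servo_tool", "kwargs": {
  "deltas": [
    [[-0.0005, 0, 0, 0, 0.087], [-0.001, 0, 0, 0, 0.087], [-0.001, 0, 0, 0, 0.087]]
  ]
}}

```text
time_s: 9.75
tcp_pos: [0.5193, 0.2344, 0.1988]
ee_rot: [[0.945, 0.328, 0.001], [0.328, -0.945, 0.0], [0.001, 0.0, -1.0]]
contact_force: [2.8, 1.4, -1.2]
width: 1.002
grip_force: 1.7
```

{"fn": "servo_tool", "kwargs": {
  "deltas": [
    [[-0.0005, 0, 0, 0, 0.087], [-0.001, 0, 0, 0, 0.087], [-0.001, 0, 0, 0, 0.087]]
  ]
}}

```text
time_s: 10.05
tcp_pos: [0.5189, 0.2342, 0.1991]
ee_rot: [[0.945, 0.328, 0.003], [0.328, -0.945, 0.001], [0.003, 0.0, -1.0]]
contact_force: [4.2, 3.3, -1.9]
width: 1.004
grip_force: 2.6
```

{"fn": "servo_tool", "kwargs": {
  "deltas": [
    [[-0.0005, 0, 0, 0, 0.087], [-0.0005, 0, 0, 0, 0.087]]
  ]
}}

```text
time_s: 10.25
tcp_pos: [0.5187, 0.2342, 0.1992]
ee_rot: [[0.945, 0.328, 0.004], [0.328, -0.945, 0.001], [0.004, 0.0, -1.0]]
contact_force: [4.7, 3.7, -1.5]
width: 1.0
grip_force: 2.9
```

{"fn": "servo_tool", "kwargs": {
  "deltas": [
    [[-0.0005, 0, 0, 0, 0.087], [-0.0005, 0, 0, 0, 0.087]]
  ]
}}

```text
time_s: 10.45
tcp_pos: [0.5185, 0.2341, 0.1993]
ee_rot: [[0.945, 0.328, 0.005], [0.328, -0.945, 0.002], [0.005, 0.0, -1.0]]
contact_force: [5.4, 3.7, -1.3]
width: 1.002
grip_force: 3.1
```

{"fn": "servo_tool", "kwargs": {
  "deltas": [
    [[-0.0005, 0, 0, 0, 0.087], [-0.001, 0, 0, 0, 0.087], [-0.0015, 0, 0, 0, 0.087], [-0.0015, 0, 0, 0, 0.087]]
  ]
}}

```text
time_s: 10.85
tcp_pos: [0.518, 0.2339, 0.1996]
ee_rot: [[0.945, 0.327, 0.008], [0.327, -0.945, 0.003], [0.009, 0.0, -1.0]]
contact_force: [7.8, 3.8, -2.5]
width: 1.002
grip_force: 4.0
```

{"fn": "servo_tool", "kwargs": {
  "deltas": [
    [[-0.0005, 0, 0, 0, 0.087], [-0.001, 0, 0, 0, 0.087], [-0.0015, 0, 0, 0, 0.087], [-0.0015, 0, 0, 0, 0.087]]
  ]
}}

```text
time_s: 11.25
tcp_pos: [0.5175, 0.2337, 0.2]
ee_rot: [[0.945, 0.327, 0.011], [0.327, -0.945, 0.004], [0.012, 0.0, -1.0]]
contact_force: [7.4, 6.1, -2.0]
width: 1.006
grip_force: 4.8
```

```bash
python3 -c "
from h import *
for n in('scene','top'):
  im=manip.grab_frame(n);cv2.imwrite('pics/e_%s.png'%n,im[:,:,::-1])
a=cv2.imread('pics/e_scene.png')[200:270,220:310]
b=cv2.imread('pics/e_top.png')[180:270,180:270]
cv2.imwrite('pics/e1.png',np.hstack([cv2.resize(a,(390,390),interpolation=cv2.INTER_CUBIC),cv2.resize(b,(390,390),interpolation=cv2.INTER_CUBIC)]))
go(yaw=.333);print(manip.observe()['moment'])"
```

```text
pos [0.5175 0.2337 0.2   ] yaw 0.3333 turn 0.02 F [ 8.9  5.  -2.3] t 11.35 w 0.9979254022514277
[ 0.95561883 -1.37923594  0.03600435]
```

View pics/e1.png

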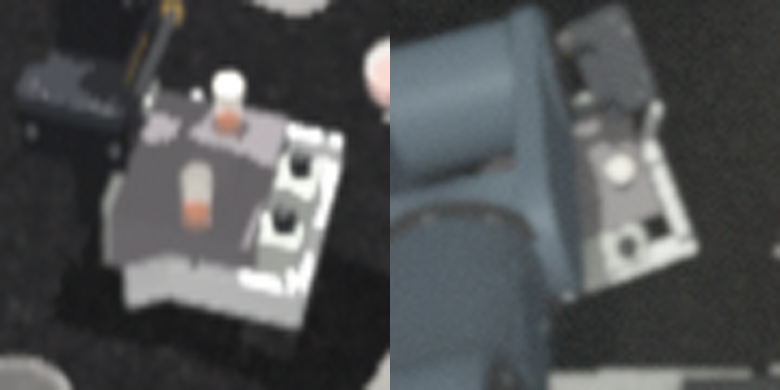

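Left: the tray front meets the stop block at (285,170)-(260,240) with no dark gap; vials are in place. Right (top): the arm hides most of it. The force rose from 3 to 10 N with the position stalled, so the tray is seated; back off and rise.

{"fn": "servo_tool", "kwargs": {
  "deltas": [
    [[0.003, 0, 0, 0, 0.087], [0.006, 0, 0, 0, 0.087], [0.01, 0, 0, 0, 0.087], [0.016, 0, 0, 0, 0.087], [0.022, 0, 0, 0, 0.087], [0.024, 0, -0.02, 0, 0.087], [0.024, 0, -0.06, 0, 0.087], [0.024, 0, -0.11, 0, 0.087], [0.024, 0, -0.16, 0, 0.087], [0.024, 0, -0.2, 0, 0.087], [0.024, 0, -0.2, 0, 0.087]]
  ]
}}

```text
time_s: 12.45
tcp_pos: [0.5386, 0.241, 0.4054]
ee_rot: [[0.945, 0.328, 0.013], [0.328, -0.945, 0.003], [0.013, 0.001, -1.0]]
contact_force: [0.1, 0.0, 0.0]
width: 1.002
grip_force: 0.0
```

```bash
python3 -c "
from h import *
c=cam('wrist');im=manip.grab_frame('wrist');cv2.imwrite('pics/w2.png',im[:,:,::-1])
np.save('w2c.npy',np.array(c,dtype=object),allow_pickle=True)
go([.45,.1,.5],[.41,-.03,.52],[.41,-.2437,.50],[.41,-.2437,.40],yaw=-.3)"
```

```text
[0.45, 0.1, 0.5] -> [-0.1282, 0.1043, -0.0986]
[0.41, -0.03, 0.52] -> [-0.2085, 0.214, -0.119]
[0.41, -0.2437, 0.5] -> [-0.2787, 0.4159, -0.0994]
[0.41, -0.2437, 0.4] -> [-0.2794, 0.4158, 0.0006]
pos [0.5376 0.2407 0.4022] yaw 0.334 turn 36.33 F [-0.3 -0.6 -0.2] t 12.5 w 0.9998147991533476
```

View pics/w2.png

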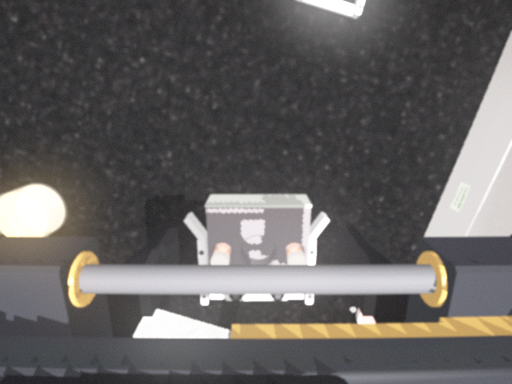

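The wrist view shows the tray between the cheeks, with its lip at (258,200) and the vials at (221,250) and (295,250). The beaker, (30,210), is well clear.

```bash
python3 -c "
from h import *
s=manip.observe();print(np.round(s['joint_positions'],3),np.round(s['ee_rot'],3).tolist())
j=s['joint_positions'];print('yaw',.334,'j1',j[0],'j6',j[5])
c=tuple(np.load('w2c.npy',allow_pickle=True))
yaw=.333;u=np.array([np.cos(yaw),np.sin(yaw)]);v=np.array([-u[1],u[0]])
def q(n,P,z):
  r=ray('w',P,z,c)[:,:2];print(n,np.round(r@np.array([u,v]).T,4).tolist(),np.round(r,4).tolist())
q('liptop',[[206,207],[311,207]],.044);q('foot',[[207,195],[310,195]],0)
"
```

```text
[ 0.231  0.481  1.53  -0.     1.124  1.468] [[0.945, 0.328, 0.007], [0.328, -0.945, 0.002], [0.007, 0.001, -1.0]]
yaw 0.334 j1 0.23143231335583705 j6 1.4682379760817164
liptop [[0.5523, 0.1097], [0.5525, -0.0076]] [[0.4861, 0.2842], [0.5246, 0.1735]]
foot [[0.5537, 0.1151], [0.5539, -0.0133]] [[0.4857, 0.2897], [0.5279, 0.1685]]
```

{"fn": "servo_tool", "kwargs": {
  "deltas": [
    [[-0.01, 0.01, -0.045, -8, 0.087], [-0.035, 0.03, -0.08, -16, 0.087], [-0.06, 0.05, -0.1, -24, 0.087], [-0.085, 0.075, -0.115, -32, 0.087], [-0.11, 0.1, -0.115, -40, 0.087], [-0.135, 0.125, -0.115, -48, 0.087], [-0.16, 0.15, -0.115, -56, 0.087], [-0.18, 0.175, -0.115, -64, 0.087], [-0.195, 0.195, -0.115, -72, 0.087], [-0.205, 0.212, -0.115, -80, 0.087], [-0.215, 0.24, -0.115, -88, 0.087], [-0.225, 0.27, -0.115, -96, 0.087]]
  ]
}}

```text
time_s: 13.7
tcp_pos: [0.4122, -0.089, 0.5121]
ee_rot: [[-0.43, 0.903, -0.004], [0.903, 0.43, 0.002], [0.004, -0.003, -1.0]]
contact_force: [0.5, -0.3, -0.4]
width: 1.001
grip_force: 0.0
```

```bash
python3 -c "
from h import *
go([.41,-.15,.5],[.4105,-.2437,.45],yaw=3.1416)
im=manip.grab_frame('top');cv2.imwrite('pics/f_top.png',im[:,:,::-1])"
```

```text
[0.41, -0.15, 0.5] -> [-0.0542, -0.0282, 0.0119]
[0.4105, -0.2437, 0.45] -> [-0.1392, -0.0679, 0.0617]
pos [ 0.4122 -0.089   0.5121] yaw 2.0157 turn -64.51 F [ 0.5 -0.3 -0.4] t 13.7 w 1.0013915696104674
```

{"fn": "servo_tool", "kwargs": {
  "deltas": [
    [[-0.03, -0.015, 0, -8.5, 0.087], [-0.06, -0.03, 0, -17, 0.087], [-0.09, -0.045, 0.01, -25, 0.087], [-0.12, -0.058, 0.02, -33, 0.087], [-0.135, -0.066, 0.03, -41, 0.087], [-0.139, -0.068, 0.04, -49, 0.087], [-0.139, -0.068, 0.055, -57, 0.087], [-0.139, -0.068, 0.062, -64.5, 0.087], [-0.139, -0.068, 0.062, -64.5, 0.087]]
  ]
}}

```text
time_s: 14.65
tcp_pos: [0.4098, -0.2426, 0.449]
ee_rot: [[-1.0, 0.008, -0.005], [0.008, 1.0, 0.005], [0.005, 0.005, -1.0]]
contact_force: [0.4, -0.3, -0.6]
width: 1.001
grip_force: 0.0
```

```bash
python3 -c "
from h import *
c=cam('wrist');im=manip.grab_frame('wrist');cv2.imwrite('pics/w3.png',im[:,:,::-1])
t=manip.grab_frame('top');cv2.imwrite('pics/g_top.png',t[:,:,::-1])
go(yaw=3.1416)
for P in ([.4105,-.2437,.078],[.4105,-.2437,0]): print('proj',proj('w',[P],c),proj('scene',[P]))
s=manip.grab_frame('scene');cv2.imwrite('pics/g_scene.png',s[:,:,::-1])
cw=cv2.resize(im[:,:,::-1],(400,300));t2=cv2.resize(t[185:260,180:280,::-1],(400,300),interpolation=cv2.INTER_CUBIC)
s2=cv2.resize(s[150:200,320:375,::-1],(330,300),interpolation=cv2.INTER_CUBIC)
o=np.zeros((600,800,3),np.uint8);o[:300,:400]=cw;o[:300,400:]=t2;o[300:,:330]=s2
cv2.imwrite('pics/g1.png',o)"
```

```text
pos [ 0.4103 -0.2429  0.4507] yaw 3.1321 turn -0.55 F [ 0.4 -0.6 -0.2] t 14.75 w 0.9992982013365208
proj [[253.75479207 174.31028966]] [[345.3026513  164.52954843]]
proj [[254.06453596 161.66116447]] [[343.16975048 182.41937179]]
```

View pics/g1.png

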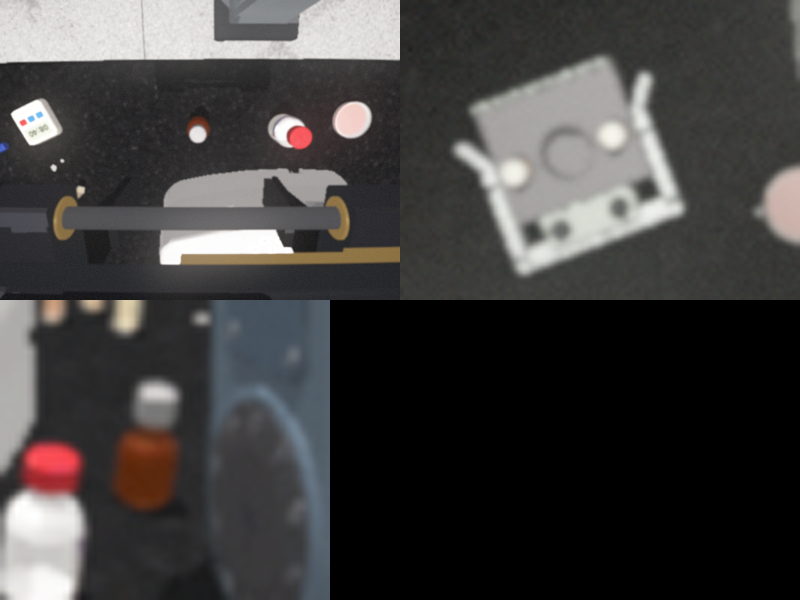

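The composite, upper right (top crop), shows the tray hard against the stop, with its well at (567,153) and vials at (514,172) and (611,135). Upper left (wrist): the brown bottle's cap is at (198,134), the white bottle at (292,130) and the petri dish at (352,119). Lower left (scene): brown glass with a grey cap.

```bash
python3 -c "
from h import *
im=cv2.imread('pics/w3.png');c=cam('wrist')
hsv=cv2.cvtColor(im,cv2.COLOR_BGR2HSV)[140:190,225:285];
m=((hsv[...,2]>120)&(hsv[...,1]<60)).astype(np.uint8)
n,l,st,ce=cv2.connectedComponentsWithStats(m);i=1+st[1:,4].argmax();print(st[i],ce[i])
k=ce[i]+[225,140];print(k,ray('w',[k],.078,c))
x=st[i];print('top circle if cap dia px',x[2])
top=cv2.imread('pics/f_top.png')
T=cv2.imread('pics/g_top.png');yaw=.333;u=np.array([np.cos(yaw),np.sin(yaw)]);v=np.array([-u[1],u[0]])
f=lambda p,z:ray('top',np.array(p)/4+[180-.375,185-.375],z)[:,:2]
for n,P,z in(('well',[[167,153]],.036),('vials',[[114,172],[211,135]],.063),('lip',[[72,106],[206,57]],.044),('stop front screw',[[160,230],[219,207]],.03)):
  r=f(P,z);print(n,r.round(4).tolist(),(r@np.array([u,v]).T).round(4).tolist())
"
```

```text
[ 17  20  23  23 413] [27.85230024 31.42615012]
[252.85230024 171.42615012] [[ 0.40988193 -0.24654878  0.078     ]]
top circle if cap dia px 23
well [[0.4506, 0.2098]] [[0.4944, 0.051]]
vials [[0.4374, 0.2499], [0.4653, 0.17]] [[0.4951, 0.0932], [0.4953, 0.0086]]
lip [[0.4917, 0.2869], [0.5291, 0.1744]] [[0.5585, 0.1104], [0.5571, -0.0082]]
stop front screw [[0.3864, 0.2181], [0.4043, 0.1682]] [[0.4364, 0.0798], [0.4371, 0.0268]]
```

{"fn": "servo_tool", "kwargs": {
  "deltas": [
    [[-0.001, -0.0045, 0.04, -0.5, 0.087], [-0.001, -0.0045, 0.08, -0.5, 0.087], [-0.001, -0.0045, 0.12, -0.5, 0.087], [-0.001, -0.0045, 0.15, -0.5, 0.087], [-0.001, -0.0045, 0.175, -0.5, 0.087], [-0.001, -0.0045, 0.195, -0.5, 0.087], [-0.001, -0.0045, 0.21, -0.5, 0.087], [-0.001, -0.0045, 0.2185, -0.5, 0.087], [-0.001, -0.0045, 0.2185, -0.5, 0.087]]
  ]
}}

```text
time_s: 15.7
tcp_pos: [0.4114, -0.2476, 0.2326]
ee_rot: [[-1.0, -0.001, -0.001], [-0.001, 1.0, 0.001], [0.001, 0.001, -1.0]]
contact_force: [-0.4, 0.2, -0.0]
width: 0.998
grip_force: 0.0
```

{"fn": "servo_tool", "kwargs": {
  "deltas": [
    [[0, 0, 0, 0, 0.06], [0, 0, 0, 0, 0.04], [0, 0, 0, 0, 0.03], [0, 0, 0, 0, 0.025], [0, 0, 0, 0, 0.015], [0, 0, 0, 0, 0.015], [0, 0, 0, 0, 0.015], [0, 0, 0, 0, 0.015]]
  ],
  "newtons": 12
}}

```text
time_s: 16.5
tcp_pos: [0.4113, -0.2476, 0.2332]
ee_rot: [[-1.0, -0.002, -0.0], [-0.002, 1.0, 0.0], [0.0, 0.0, -1.0]]
contact_force: [0.2, 0.8, 0.8]
width: 0.357
grip_force: 0.2
```

{"fn": "servo_tool", "kwargs": {
  "deltas": [
    [[0, 0, 0, 0, 0.015], [0, 0, 0, 0, 0.015], [0, 0, 0, 0, 0.015], [0, 0, 0, 0, 0.015], [0, 0, 0, 0, 0.015]]
  ],
  "newtons": 15
}}

```text
time_s: 17.0
tcp_pos: [0.4113, -0.2476, 0.2332]
ee_rot: [[-1.0, -0.002, -0.0], [-0.002, 1.0, 0.0], [0.0, 0.0, -1.0]]
contact_force: [0.7, -0.4, 0.4]
width: 0.306
grip_force: 14.3
```

{"fn": "servo_tool", "kwargs": {
  "deltas": [
    [[0, 0, -0.02, 0, 0.015], [0, 0, -0.06, 0, 0.015], [0, 0, -0.11, 0, 0.015], [0, 0, -0.16, 0, 0.015], [0, 0.01, -0.21, 0, 0.015], [0.005, 0.03, -0.25, 0, 0.015], [0.008, 0.06, -0.28, 0, 0.015], [0.008, 0.1, -0.285, 0, 0.015], [0.008, 0.145, -0.285, 0, 0.015], [0.008, 0.19, -0.285, 0, 0.015], [0.005, 0.23, -0.285, 5, 0.015], [0.002, 0.265, -0.285, 10, 0.015]]
  ]
}}

```text
time_s: 18.2
tcp_pos: [0.4078, 0.0194, 0.5183]
ee_rot: [[-0.985, 0.174, 0.0], [0.174, 0.985, 0.0], [0.0, 0.0, -1.0]]
contact_force: [0.4, -0.4, -0.6]
width: 0.307
grip_force: 14.4
```

```bash
python3 -c "
from h import *
go([.4502,.2097,.52],[.4502,.2097,.36],yaw=1.904)"
```

```text
[0.4502, 0.2097, 0.52] -> [-0.0085, 0.1948, -0.0017]
[0.4502, 0.2097, 0.36] -> [-0.0085, 0.1947, 0.1583]
pos [0.4078 0.0194 0.5183] yaw 2.9662 turn 60.86 F [ 0.4 -0.4 -0.6] t 18.2 w 0.30719400367022176
```

{"fn": "servo_tool", "kwargs": {
  "deltas": [
    [[-0.002, 0.04, 0, 8, 0.015], [-0.004, 0.08, 0, 16, 0.015], [-0.006, 0.12, 0, 24, 0.015], [-0.008, 0.155, 0.02, 32, 0.015], [-0.0085, 0.18, 0.05, 40, 0.015], [-0.0085, 0.19, 0.09, 48, 0.015], [-0.0085, 0.195, 0.12, 55, 0.015], [-0.0085, 0.195, 0.145, 60.9, 0.015], [-0.0085, 0.195, 0.158, 60.9, 0.015], [-0.0085, 0.195, 0.158, 60.9, 0.015], [-0.0085, 0.195, 0.158, 60.9, 0.015]]
  ]
}}

```text
time_s: 19.3
tcp_pos: [0.4506, 0.2081, 0.3604]
ee_rot: [[-0.329, 0.944, -0.0], [0.944, 0.329, -0.0], [0.0, -0.0, -1.0]]
contact_force: [0.2, 0.1, -0.0]
width: 0.308
grip_force: 14.4
```

```bash
python3 -c "
from h import *
go([.4502,.2097,.36],yaw=1.904)
c=cam('wrist');im=manip.grab_frame('wrist');cv2.imwrite('pics/w4.png',im[:,:,::-1])
np.save('w4c.npy',np.array(c,dtype=object),allow_pickle=True)
s=manip.grab_frame('scene');cv2.imwrite('pics/s4.png',s[:,:,::-1])
o=np.zeros((384,800,3),np.uint8);o[:,:500]=im[:,6:506,::-1];o[:300,500:]=cv2.resize(s[150:270,200:320,::-1],(300,300))
cv2.imwrite('pics/i1.png',o)"
```

```text
[0.4502, 0.2097, 0.36] -> [0.0017, 0.0001, 0.0004]
pos [0.4506 0.2081 0.3604] yaw 1.9066 turn 0.15 F [ 0.2  0.1 -0. ] t 19.3 w 0.3084218858938784
```

View pics/i1.png

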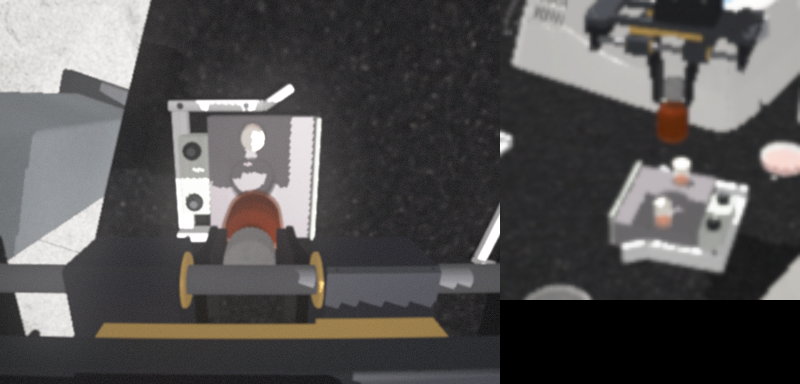

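The wrist view (crop) shows the held bottle, with its lower edge at (253,193), hanging right over the well at (253,172). The +v vial is at (253,137), the lip at column 318 and the stop screws at (192,150) and (193,202). The scene crop shows the bottle upright above the tray.

```bash
python3 -c "
from h import *
im=cv2.imread('pics/w4.png');g=cv2.cvtColor(im,cv2.COLOR_BGR2GRAY);c=tuple(np.load('w4c.npy',allow_pickle=True))
hsv=cv2.cvtColor(im,cv2.COLOR_BGR2HSV)
b=((hsv[...,0]<15)&(hsv[...,1]>120)&(hsv[...,2]>40)).astype(np.uint8);b[:180]=0;b[235:]=0
for y in range(190,232,6):
  xs=np.nonzero(b[y])[0]; print('b',y,xs.min() if len(xs) else 0,xs.max() if len(xs) else 0)
print('top bottle row',np.nonzero(b)[0].min())
for y in (160,165,170,175,180,185): print(y,[int(v) for v in g[y,230:292:2]])
for y in (150,): print('lip',[int(v) for v in g[y,312:332]])
print('front',[int(v) for v in g[170,204:222]])
print('col',[int(v) for v in g[110:200:2,259]])
"
```

```text
b 190 0 0
b 196 0 0
b 202 257 264
b 208 244 277
b 214 239 283
b 220 235 283
b 226 233 285
top bottle row 201
160 [119, 122, 119, 119, 119, 123, 120, 120, 113, 114, 117, 118, 127, 124, 123, 123, 121, 118, 115, 117, 119, 121, 124, 123, 122, 118, 121, 121, 124, 123, 120]
165 [120, 119, 121, 116, 117, 114, 116, 120, 120, 127, 161, 185, 196, 169, 134, 120, 119, 119, 120, 119, 120, 120, 115, 119, 119, 122, 123, 124, 126, 122, 119]
170 [121, 120, 122, 117, 115, 120, 121, 119, 119, 119, 120, 121, 120, 117, 119, 122, 118, 119, 119, 120, 121, 118, 120, 120, 114, 118, 120, 121, 122, 122, 122]
175 [124, 121, 121, 112, 115, 120, 122, 119, 127, 205, 222, 220, 220, 225, 224, 224, 224, 224, 224, 215, 224, 167, 117, 118, 115, 113, 120, 123, 120, 123, 124]
180 [120, 121, 120, 112, 139, 205, 219, 219, 216, 221, 219, 219, 222, 221, 223, 223, 221, 224, 224, 225, 191, 123, 119, 116, 111, 112, 116, 124, 121, 121, 123]
185 [125, 123, 119, 115, 114, 132, 188, 216, 220, 221, 218, 222, 222, 221, 220, 221, 222, 223, 193, 131, 120, 115, 119, 110, 122, 164, 205, 178, 124, 121, 124]
lip [229, 228, 231, 229, 230, 226, 197, 156, 160, 206, 241, 251, 246, 204, 123, 77, 66, 66, 65, 64]
front [250, 240, 240, 247, 249, 241, 206, 173, 174, 172, 159, 137, 121, 121, 121, 126, 122, 126]
col [209, 80, 77, 109, 120, 117, 123, 167, 192, 202, 228, 255, 255, 255, 255, 255, 255, 255, 255, 255, 254, 227, 227, 218, 160, 126, 122, 119, 121, 121, 121, 188, 225, 223, 222, 225, 223, 221, 222, 208, 125, 96, 78, 77, 78]
```

```bash
python3 -c "
from h import *
c=tuple(np.load('w4c.npy',allow_pickle=True))
im=cv2.imread('pics/w4.png');g=cv2.cvtColor(im,cv2.COLOR_BGR2GRAY)
yaw=.333;u=np.array([np.cos(yaw),np.sin(yaw)]);v=np.array([-u[1],u[0]]);M=np.array([u,v]).T
q=lambda n,P,z:print(n,(ray('w',P,z,c)[:,:2]@M).round(4).tolist())
for y in (130,150,200,220): 
  r=g[y,315:335].astype(int);k=np.nonzero((r[:-1]>=150)&(r[1:]<150))[0][-1];x=315+k+(r[k]-150)/(r[k]-r[k+1]);q('lipback %d %.1f'%(y,x),[[x,y]],.044)
print('TCP',np.array([.4506,.2081])@M)
q('bottle axis',[[260.8,208]],.1275); q('bottle far rim (v axis+.019)',[[260.8,200.5]],.1275)
m=((g>235)).astype(np.uint8)
q('vial+ top far edge rows', [[259,131]],.063)
q('well far edge guess',[[259,171.5]],.012)
# tray side edges (v) at +v side
for x in (240,280): print(x,[int(k) for k in g[95:125,x]])
q('tray +v edge',[[240,114],[280,115]],.036)
n,l,st,ce=cv2.connectedComponentsWithStats(m[115:160,235:285]);print([(s.tolist(),e.round(1).tolist()) for s,e in zip(st,ce) if s[4]>20])
q('front',[[210.3,170],[214.5,170]],.036)
"
```

```text
lipback 130 326.9 [[0.556, 0.1007]]
lipback 150 325.7 [[0.5559, 0.0825]]
lipback 200 322.7 [[0.5561, 0.0341]]
lipback 220 321.4 [[0.556, 0.0135]]
TCP [0.49387039 0.04937624]
bottle axis [[0.4954, 0.0543]]
bottle far rim (v axis+.019) [[0.4954, 0.0598]]
vial+ top far edge rows [[0.4942, 0.1012]]
well far edge guess [[0.4947, 0.0549]]
240 [69, 64, 60, 68, 136, 226, 253, 252, 245, 228, 206, 192, 192, 187, 179, 153, 112, 77, 60, 70, 91, 106, 117, 117, 123, 121, 122, 124, 120, 122]
280 [247, 255, 255, 255, 255, 255, 255, 221, 168, 140, 108, 79, 66, 63, 65, 65, 65, 65, 66, 75, 94, 109, 120, 120, 123, 124, 122, 124, 123, 123]
tray +v edge [[0.4768, 0.1141], [0.5136, 0.1134]]
[([0, 0, 50, 45, 2027], [24.1, 21.7]), ([22, 16, 14, 21, 223], [27.8, 25.0])]
front [[0.4476, 0.0614], [0.4516, 0.0615]]
```

{"fn": "servo_tool", "kwargs": {
  "deltas": [
    [[0.002, 0, 0.02, 0.1, 0.015], [0.002, 0, 0.045, 0.1, 0.015], [0.002, 0, 0.065, 0.1, 0.015], [0.002, 0, 0.078, 0.1, 0.015], [0.002, 0, 0.083, 0.1, 0.015], [0.002, 0, 0.085, 0.1, 0.015], [0.002, 0, 0.085, 0.1, 0.015]]
  ]
}}

```text
time_s: 20.1
tcp_pos: [0.4503, 0.21, 0.276]
ee_rot: [[-0.328, 0.945, 0.002], [0.945, 0.328, 0.0], [-0.0, 0.002, -1.0]]
contact_force: [-0.4, 0.0, -0.5]
width: 0.307
grip_force: 14.4
```

```bash
python3 -c "
from h import *
im=manip.grab_frame('scene');cv2.imwrite('pics/s5.png',im[:,:,::-1])
c=cam('wrist');w=manip.grab_frame('wrist');cv2.imwrite('pics/w5.png',w[:,:,::-1])
a=cv2.resize(im[185:245,225:295,::-1],(420,360),interpolation=cv2.INTER_CUBIC)
b=cv2.resize(w[120:270,180:340,::-1],(380,356),interpolation=cv2.INTER_CUBIC)
o=np.zeros((360,800,3),np.uint8);o[:,:420]=a;o[:356,420:]=b;cv2.imwrite('pics/j1.png',o)
go(yaw=1.904)"
```

```text
pos [0.4502 0.2101 0.2761] yaw 1.9047 turn 0.04 F [ 1.8 -1.5 -0.3] t 20.2 w 0.31143874656608583
```

View pics/j1.png

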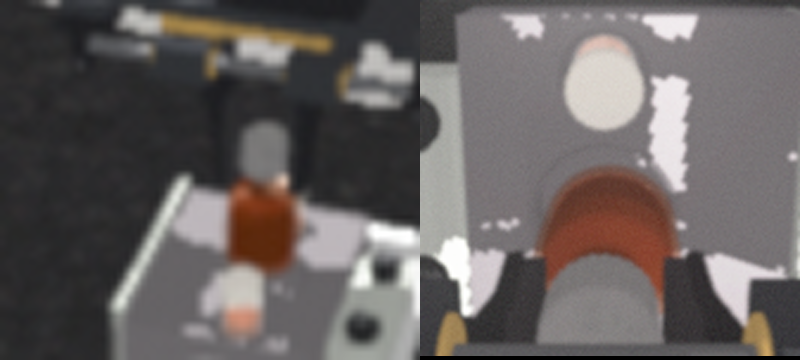

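Right (wrist): the bottle's foot arc has its top at (607,170) and spans 543-675. It sits inside the well rim, whose far edge is at (605,149) and left edge at 541. Left (scene): the bottle is upright over the well.

```bash
python3 -c "
from h import *
c=cam('wrist');yaw=.333;u=np.array([np.cos(yaw),np.sin(yaw)]);v=np.array([-u[1],u[0]]);M=np.array([u,v]).T
D=lambda x,y:[180+(x-420)*160/380,120+y*150/356]
q=lambda n,P,z:print(n,(ray('w',[D(*p) for p in P],z,c)[:,:2]@M).round(4).tolist())
q('bottle rim far, sides',[[607,168],[545,235],[674,235]],.043)
q('well far,left',[[605,149],[541,190],[674,190]],.036)
q('tray edge',[[600,12]],.036)
g=cv2.cvtColor(cv2.imread('pics/w5.png'),cv2.COLOR_BGR2GRAY)
print(g[176:200,256].tolist())
print(np.array(manip.observe()['tcp_pos'])[:2]@M)"
```

```text
bottle rim far, sides [[0.4948, 0.0686], [0.4764, 0.0479], [0.5147, 0.048]]
well far,left [[0.4942, 0.0725], [0.4749, 0.0597], [0.515, 0.0598]]
tray edge [[0.4927, 0.1124]]
[122, 121, 119, 117, 115, 114, 117, 119, 120, 117, 116, 119, 117, 109, 99, 93, 92, 90, 79, 69, 70, 67, 69, 66]
[0.49415924 0.05135276]
```

{"fn": "servo_tool", "kwargs": {
  "deltas": [
    [[0.0018, -0.0004, 0.001, 0, 0.015], [0.0018, -0.0004, 0.004, 0, 0.015], [0.0018, -0.0004, 0.007, 0, 0.015], [0.0018, -0.0004, 0.009, 0, 0.015], [0.0018, -0.0004, 0.01, 0, 0.015]]
  ]
}}

```text
time_s: 20.7
tcp_pos: [0.4488, 0.2115, 0.2649]
ee_rot: [[-0.328, 0.945, -0.001], [0.945, 0.328, -0.0], [0.0, -0.001, -1.0]]
contact_force: [-0.7, -0.7, -0.2]
width: 0.308
grip_force: 14.4
```

{"fn": "servo_tool", "kwargs": {
  "deltas": [
    [[0, 0, 0.002, 0, 0.015], [0, 0, 0.004, 0, 0.015], [0, 0, 0.004, 0, 0.015]]
  ]
}}

```text
time_s: 21.0
tcp_pos: [0.4489, 0.2115, 0.261]
ee_rot: [[-0.328, 0.945, -0.0], [0.945, 0.328, -0.0], [0.0, -0.0, -1.0]]
contact_force: [-0.3, -0.7, -1.3]
width: 0.308
grip_force: 14.4
```

{"fn": "servo_tool", "kwargs": {
  "deltas": [
    [[0, 0, 0.003, 0, 0.015], [0, 0, 0.006, 0, 0.015], [0, 0, 0.009, 0, 0.015], [0, 0, 0.011, 0, 0.015], [0, 0, 0.012, 0, 0.015], [0, 0, 0.013, 0, 0.015]]
  ]
}}

```text
time_s: 21.6
tcp_pos: [0.449, 0.2115, 0.2482]
ee_rot: [[-0.328, 0.945, 0.0], [0.945, 0.328, -0.0], [-0.0, 0.0, -1.0]]
contact_force: [-0.2, -1.1, 0.3]
width: 0.31
grip_force: 14.5
```

{"fn": "servo_tool", "kwargs": {
  "deltas": [
    [[0, 0, 0.001, 0, 0.015], [0, 0, 0.002, 0, 0.015], [0, 0, 0.0025, 0, 0.015]]
  ]
}}

```text
time_s: 21.9
tcp_pos: [0.449, 0.2115, 0.2457]
ee_rot: [[-0.328, 0.945, 0.0], [0.945, 0.328, -0.0], [-0.0, 0.0, -1.0]]
contact_force: [1.6, -0.9, -0.6]
width: 0.307
grip_force: 14.5
```

{"fn": "servo_tool", "kwargs": {
  "deltas": [
    [[0, 0, 0.0005, 0, 0.015], [0, 0, 0.001, 0, 0.015], [0, 0, 0.001, 0, 0.015]]
  ]
}}

```text
time_s: 22.2
tcp_pos: [0.449, 0.2115, 0.245]
ee_rot: [[-0.328, 0.945, 0.0], [0.945, 0.328, 0.0], [-0.0, 0.001, -1.0]]
contact_force: [0.8, -2.0, 3.0]
width: 0.31
grip_force: 14.8
```

Floor contact felt (3 N at the expected height). Release and rise.

{"fn": "servo_tool", "kwargs": {
  "deltas": [
    [[0, 0, 0, 0, 0.03], [0, 0, 0, 0, 0.04], [0, 0, 0, 0, 0.05], [0, 0, 0, 0, 0.055], [0, 0, 0, 0, 0.055], [0, 0, 0, 0, 0.055], [0, 0, -0.01, 0, 0.055], [0, 0, -0.03, 0, 0.055], [0, 0, -0.07, 0, 0.055], [0, 0, -0.12, 0, 0.055], [0, 0, -0.17, 0, 0.055], [0, 0, -0.2, 0, 0.055]]
  ]
}}

```text
time_s: 23.4
tcp_pos: [0.4489, 0.2116, 0.4494]
ee_rot: [[-0.328, 0.945, 0.006], [0.945, 0.328, 0.001], [-0.001, 0.006, -1.0]]
contact_force: [0.4, 0.4, -1.3]
width: 0.632
grip_force: 0.0
```

```bash
python3 -c "
from h import *
go([.42,.0,.5],yaw=1.904)
c=cam('wrist');w=manip.grab_frame('wrist');cv2.imwrite('pics/w6.png',w[:,:,::-1]);np.save('w6c.npy',np.array(c,dtype=object),allow_pickle=True)
g=cv2.cvtColor(cv2.imread('pics/w6.png'),cv2.COLOR_BGR2GRAY)
yaw=.333;u=np.array([np.cos(yaw),np.sin(yaw)]);v=np.array([-u[1],u[0]]);M=np.array([u,v]).T
print('expected lip back px',proj('w',[np.r_[.556*u+.09*v,.044],np.r_[.556*u+.06*v,.044]],c).round(1).tolist())
P=proj('w',[np.r_[.556*u+.09*v,.044],np.r_[.556*u+.06*v,.044]],c)
for x,y in P: 
  r=g[int(y),int(x)-15:int(x)+15];print([int(k) for k in r])
"
```

```text
[0.42, 0.0, 0.5] -> [-0.1905, -0.0963, -0.0511]
pos [0.4489 0.2116 0.4494] yaw 1.9048 turn 0.04 F [ 0.4  0.4 -1.3] t 23.4 w 0.6320074586813578
expected lip back px [[308.7, 135.2], [307.6, 160.2]]
[226, 227, 227, 227, 227, 227, 226, 227, 224, 216, 184, 160, 203, 241, 244, 220, 134, 72, 61, 62, 60, 59, 53, 60, 57, 58, 53, 55, 59, 55]
[226, 227, 226, 228, 226, 224, 226, 228, 224, 203, 155, 150, 199, 241, 244, 208, 123, 72, 63, 64, 70, 66, 58, 64, 69, 64, 60, 65, 68, 72]
```

The lip has not moved (edge at column 308.8 against the predicted 308.7). I'll move clear and check the rest numerically, since all 10 views are used.

{"fn": "servo_tool", "kwargs": {
  "deltas": [
    [[-0.02, -0.01, -0.03, 0, 0.055], [-0.055, -0.03, -0.05, 0, 0.055], [-0.095, -0.05, -0.05, 0, 0.055], [-0.135, -0.07, -0.05, 0, 0.055], [-0.175, -0.085, -0.05, 0, 0.055], [-0.2, -0.1, -0.05, 0, 0.055], [-0.235, -0.13, -0.05, 0, 0.055], [-0.27, -0.155, -0.05, 0, 0.055], [-0.27, -0.155, -0.05, 0, 0.055]]
  ]
}}

```text
time_s: 24.35
tcp_pos: [0.3898, -0.0981, 0.4952]
ee_rot: [[-0.321, 0.947, 0.0], [0.947, 0.321, -0.002], [-0.002, -0.001, -1.0]]
contact_force: [0.1, -0.2, 0.9]
width: 0.633
grip_force: 0.0
```

```bash
python3 -c "
from h import *
s=manip.grab_frame('scene')[:,:,::-1].copy();t=manip.grab_frame('top')[:,:,::-1].copy();cv2.imwrite('pics/s7.png',s);cv2.imwrite('pics/t7.png',t)
yaw=.333;u=np.array([np.cos(yaw),np.sin(yaw)]);v=np.array([-u[1],u[0]])
w=.494*u+.0515*v
for n in('scene','top'): print(n,'bottle axis z=.036,.07,.09 exp',proj(n,[np.r_[w,z] for z in(.036,.07,.09)]).round(1).tolist())
h=cv2.cvtColor(s,cv2.COLOR_BGR2HSV)
P=proj('scene',[np.r_[w,.055]])[0].astype(int);x0,y0=P-20
r=h[y0:y0+40,x0:x0+40];m=((r[...,0]<14)&(r[...,1]>150)&(r[...,2]>30)).astype(np.uint8)
n,l,st,ce=cv2.connectedComponentsWithStats(m)
for i in range(1,n):
  if st[i][4]>15: print('brown scene',(st[i]+[x0,y0,0,0,0]).tolist(),(ce[i]+[x0,y0]).round(1))
g=cv2.cvtColor(cv2.imread('pics/g_top.png'),cv2.COLOR_BGR2GRAY);a=cv2.cvtColor(t,cv2.COLOR_BGR2GRAY)
d=(cv2.absdiff(g,a)>30).astype(np.uint8);d[:,:]=cv2.morphologyEx(d,cv2.MORPH_OPEN,np.ones((2,2)))
n,l,st,ce=cv2.connectedComponentsWithStats(d)
for i in range(1,n):
  if st[i][4]>15: print('diff top',st[i].tolist(),ce[i].round(1))
ht=cv2.cvtColor(t,cv2.COLOR_BGR2HSV);P=proj('top',[np.r_[w,.09]])[0].astype(int)
print(a[P[1]-10:P[1]+11:2,P[0]-12:P[0]+13:2])
go()"
```

```text
scene bottle axis z=.036,.07,.09 exp [[268.8, 229.6], [268.8, 220.6], [268.9, 215.1]]
top bottle axis z=.036,.07,.09 exp [[221.3, 223.0], [219.9, 223.5], [219.1, 223.8]]
brown scene [264, 225, 10, 9, 43] [269.4 228.3]
diff top [300, 211, 97, 119, 4115] [346.4 271.7]
diff top [396, 216, 80, 44, 1625] [434.1 244.3]
diff top [219, 219, 9, 13, 65] [223.9 224.4]
diff top [358, 227, 41, 20, 420] [372.7 234. ]
diff top [323, 229, 16, 16, 143] [330.5 236. ]
diff top [396, 234, 7, 10, 37] [399.  238.7]
diff top [389, 238, 3, 7, 17] [390. 241.]
diff top [316, 242, 9, 14, 53] [320.6 248.1]
diff top [391, 253, 8, 7, 37] [394.7 256.2]
diff top [365, 258, 114, 126, 6991] [418.6 321.2]
diff top [304, 280, 8, 12, 69] [308.3 284.5]
diff top [380, 290, 14, 16, 79] [387.  298.9]
diff top [365, 300, 4, 6, 22] [366.5 302.3]
diff top [268, 309, 24, 29, 388] [278.8 324.6]
diff top [320, 309, 15, 25, 192] [328.  320.2]
diff top [312, 308, 59, 76, 1725] [335.6 355.7]
diff top [219, 312, 49, 39, 1023] [244.7 329.5]
diff top [445, 313, 7, 11, 43] [448.3 317.2]
diff top [295, 318, 6, 8, 22] [297.5 321.9]
diff t
[... 276 characters left out ...]
6 166 166 168 168 170 168 169 169 170 169 170 169]
 [166 167 168 168 168 168 165 163 163 169 170 172 184]
 [164 167 167 167 167 150 123 110 121 145 167 189 233]
 [165 166 167 167 153 117 102  86  80  98 146 192 239]
 [166 166 168 165 155 161 163 128  87  80 126 166 201]
 [166 158 160 165 168 177 178 161  96  81 136 164 160]
 [207 204 166 158 165 175 176 153  94  87 142 166 169]
 [239 239 201 157 160 159 154 112  90 114 157 170 168]
 [236 234 189 157 159 125 107 107 136 158 166 169 169]
 [190 177 145 162 166 161 155 157 165 167 168 169 169]
 [164 157 160 166 165 168 166 166 166 166 168 180 189]]
pos [ 0.3904 -0.0949  0.4949] yaw 1.9013 turn None F [-0.5 -0.6 -0.2] t 24.45 w 0.6312461101986806
```

```bash
python3 -c "
from cell import manip
print(manip.close_job())"
```

```text
the job is handed in; nothing more can be done
None
```

I dragged the tray onto the stop, pulling with about 10 N at most, stood the brown bottle on the floor of the middle well, and handed the job in at about 24.5 s with the arm clear; the handover gave no verdict.

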